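# Pass a vial rack through a gated bench chute

## Task

Send the rack of vials through the chute: with a fingertip push the yellow rod away from the robot so that the gate's red stop arm swings up out of the way, and keep holding the gate open like that while you push the rack along the chute past it. Once the rack is wholly past, let the gate shut behind it. Only push, do not grip or lift anything; keep the vials standing in the rack and leave the things round about alone.

Things in the scene. Friction and masses are not known exactly. Their poses are not given: they have to be found in the camera images.
- chute: Fixed grey bench chute. Origin: worktop level, mid-track, under the gate's stop arm. +y: the way the rack travels; +x: the gate's side, roughly away from the robot. Bed 6 mm thick, x -50..68, y -325..245 mm. Guide rails: inner faces x = -38.5 and +38.5, 4 mm thick, tops 15 mm above the worktop. All sizes below are in this frame, heights from the worktop.
- end_stop (a point): Middle of the track-side face of the black end stop across the chute (y = +230 mm), at bed level; it is 22 mm high above the bed, top at 28 mm.
- gate (a joint): Gate angle, rad: 0 shut, opens to 1.15 as its yellow rod is pushed towards chute +x; a light spring shuts it when let go (about 3 N at the rod holds it at 0.8). Shut, the red stop arm blocks the rack; from about 0.6 the arm is clear of the rack, 0.7 to 0.9 is comfortably open.
- gate_hinge (a point): Point of the hinge axis beside the stop arm: a 7 mm steel shaft along chute y at x = +50, height 11 mm (its top 14.5). Its grey bearing blocks stand at y = -308 and +88, x 41..59, 20 mm high.
- hold_rod (a point): On the axis of the gate's yellow rod, 10 mm thick, at chute y = -110. The rod runs along y from -296 to +76 and is carried only by end arms there; between them only the shaft lies under it. Push it anywhere along; a finger can slide on it. It is 47 mm from the hinge axis: at angle a, x = 50 + 47 sin a, height 11 + 47 cos a (shut: x 50, height 58; at 0.8: x 84, height 44).
- stop_arm (a point): Middle of the gate's red stop arm, 27 mm long across the track, 12 mm high, 8 mm thick along y (-4..+4). Shut it spans chute x 8..35, heights 28..40 mm; a slanting red strip joins it to the shaft at the same y. At angle 0.8 it stands over the far rail, about x 33 to 60, heights 34 to 61 mm.
- rack: Teal vial rack, 72 (x) x 172 (y) x 32 (z) mm, about 0.22 kg, lying lengthways in the track; origin at the middle of its underside, axes along those of the chute. Its top is 38 mm above the worktop. It starts before the gate (its far end 40 to 70 mm short of the stop arm). It fits wholly between the stop arm and the end stop with 54 mm to spare.
- vial_a: Glass vial with red cap, 17 mm across, 58 mm tall, 18 g, standing loosely in a hole of the rack's row away from the gate (rack x = -16, y = -32); origin at its underside, z up its axis; its top is 70 mm above the worktop.
- vial_b: The same kind of vial with a grey cap, in the hole at rack x = -16, y = 0; origin at its underside.
- vial_c: The same kind of vial with a red cap, in the hole at rack x = -16, y = +32; origin at its underside.
- cup: Bystander: sample cup with blue lid, 58 mm across, 72 mm tall, beyond the gate; origin at the middle of its underside.
- petri: Bystander: petri dish, 95 mm across, 16 mm high, beyond the gate's far end; origin at the middle of its underside.
- marker: Bystander: white and red marker pen, 135 mm long, 17 mm thick, lying on the robot's side of the chute; origin at the middle of its underside, its length along its y.
Not all that is in view belongs to the job. Leave any blue, pink or purple look-alike of the vial_a alone.

How it is judged:
On the way, in this order (a step that is already met when the one before it is completed fails the run):
1. the gate is held open by a finger while the rack still stands before it (value of joint gate above 0.58 rad and contact force between the fingers and gate above 0.2 N and y of rack in the frame of chute below -0.084 m), for 0.1 s.
2. the rack's front is in the gate, the gate held open by a finger (value of joint gate above 0.58 rad and contact force between the fingers and gate above 0.2 N and y of rack in the frame of chute between -0.07 and 0 m), for 0.1 s.
3. the rack's rear half is in the gate, the gate still held open by a finger (value of joint gate above 0.58 rad and contact force between the fingers and gate above 0.2 N and y of rack in the frame of chute between 0.02 and 0.086 m), for 0.1 s.
At the end, for the whole second after the job is handed in: The rack lies flat and at rest in the track, wholly past the stop arm (its middle 89 to 150 mm beyond it), the gate is shut behind it (under 0.08 rad), and all three vials stand in their holes (y of rack in the frame of chute between 0.089 and 0.15 m and x of rack in the frame of chute between -0.008 and 0.008 m and z of rack in the frame of chute below 0.01 m and angle between the y axis of rack and the y axis of chute, either way round below 0.1 rad and value of joint gate below 0.08 rad and linear speed of rack below 0.01 m/s and angle between each of vial_a, vial_b, vial_c's own z axis and vertical below 0.3 rad and z of each of vial_a, vial_b, vial_c in the frame of rack below 0.012 m); the robot touches nothing.
It fails at once if the rack is lifted or tipped out of the track (z of rack in the frame of chute above 0.013 m or angle between rack's own z axis and vertical above 0.2 rad).
It fails at once if a vial is lifted out or knocked over (z of any of vial_a, vial_b, vial_c in the frame of rack above 0.02 m or angle between any of vial_a, vial_b, vial_c's own z axis and vertical above 0.5 rad).
It fails at once if a bystander (cup, petri dish, marker) is pushed away by more than 20 mm (distance of any of cup, petri, marker from where it was at the start of the episode above 0.02 m).
It also fails if it takes over 45 s, if anything falls off the work surface, if the arm or the gripper's body presses on something with over 40 N, if the wrist force passes 120 N, or if a joint passes its speed limit or range.

## Robot

A 7-joint arm with a two-finger parallel gripper is mounted at the origin on a cart in front of the work surface, level with it; the furniture and walls round the work are solid. World frame = base frame: x ahead of the robot, y to its left, z up, the work surface at z = 0. Lengths are in m, angles in rad, forces in N, time in s.
With the tool pointing down it reaches from about 0.425 to 0.875 m from the base axis. Payload 4.7 kg.
Tool frame: the origin (TCP) lies at the very end of the fingers, on their centre line; the grasp point (between the pads) lies 19 mm behind it; z points along the fingers, y is the line along which they close (so a half turn about z gives the same grasp; the last joint's range is limited). The gripper opens to 87 mm and grips with 3 to 60 N. Pads are 19 mm wide; open, the fingers measure 117 mm over their backs; the gripper's body (75 mm by 190 mm) begins 51 mm behind the grasp point.
Start: joints at [-1.293, 0.321, -0.07, 1.45, 0.023, 1.371, -0.057], TCP at [0.17, 0.628, 0.223] pointing down, gripper open.
Joint ranges: [-2.86, 2.86], [-0.3, 2.09], [-1.38, 1.24], [0.06, 2.45], [-1.56, 4.7], [0.09, 2.05], [-2.69, 2.69]. Speed limits (rad/s): [2.57, 2.57, 3.14, 3.14, 3.14, 3.14, 3.14].

## Interface

Orientations are given as a rotation vector (axis times angle).
In Python, from bench import ctrl, get_image, job gives the robot as it stands.
- The arm moves only by the shell command python3 -m crank 'ROWS' [FORCE]. ROWS is JSON, a list that holds one entry, the list of rows, each a list of 5 numbers: the shift along the tool's x, y, z in mm, then the turn about the tool's z in rad, then the closure, from -1 (fully open) to 1 (shut), so that 0 is half open. A call has 1 to 10 rows; each row shifts and turns the commanded pose from where the row before left it, along the tool's axes as they then stand; what a row does not reach is not made up. A row lasts 1/12 s, in which the tool goes at most 41.7 mm and 7.16 degrees, less where a joint would pass 70% of its speed; a pose out of reach is approached as far as the arm can. A call with a gripper value outside its range is refused whole. The fingers move at their own pace and stop on an object; FORCE is the grip in N (left out, the last holds). Time passes only in rows, so rows that do not move let the fingers close. It gives the time, the measured TCP pose, the force, the opening and the grip force at its end, in the units of the state.
- ctrl.get_state(): the state, without advancing time (a new reading comes with each control period).
- get_image(name): name is "scene" or "top"; returns a dict with "pixels" (420x560x3 uint8, red, green, blue), "fx", "fy", "cx", "cy" (pixels), "T" (4x4, takes a point from camera to world coordinates). Camera axes: x right, y down, z forward; pixel columns grow to the right and rows downward; lengths in m; the calibration is good to about 2 mm. A picture is of the moment at which its call begins. There is no depth.
- job.close_job(): hands the job in; it is judged then, once.
The state is a dict: "time": time; "joint_positions": joint angles; "qd": joint speeds; "joint_torque": joint torques, N m; "position": TCP position; "tool_rot": TCP orientation; "ft_force": force on the tool from outside, world axes, zero at the start; "torque": the same for the moment, N m; "grip_width": opening from 0.0 (shut) to 1.0 (fully open); "grip_force": force on a finger pad.
Only numpy, scipy, OpenCV 4.12 (cv2) and the standard library are available. Lean on these libraries where they do the work, as an engineer would, in place of code of your own. Each camera call takes 0.05 s, during which the arm holds its last target. There are 200 camera calls.

## Working session

There is one attempt and no reset: what is moved stays moved. The work goes in short steps, Python scripts to look and compute and a shell command to move; the robot and the scene stay as the last step left them, time stands still between calls to the robot, and variables do not carry over. Pictures are saved under pics/ and viewed, at most 10 in all, crops included, and the job is handed in when it is done.

```bash
mkdir -p pics; ls
python3 - <<'E'
from bench import ctrl,get_image
import cv2,numpy as np
for n in("scene","top"):
    d=get_image(n);cv2.imwrite(f"pics/{n}0.png",cv2.resize(d["pixels"][:,:,::-1],(800,600),interpolation=cv2.INTER_CUBIC))
    print(n,d["fx"],d["fy"],d["cx"],d["cy"],np.round(d["T"],4).tolist())
s=ctrl.get_state();print(s)
E
```

```text
pics
scene 379.13006555062 379.13006555062 282.3773538403631 212.8424560270861 [[0.7856, -0.3595, 0.5035, 0.079], [-0.6186, -0.4397, 0.6512, -0.5118], [-0.0128, -0.823, -0.5678, 0.5658], [0.0, 0.0, 0.0, 1.0]]
top 535.355931417932 535.355931417932 274.07540120904423 212.80006176244453 [[0.0257, -0.9966, 0.0778, 0.4411], [-0.9996, -0.0262, -0.006, 0.0142], [0.008, -0.0776, -0.997, 1.2647], [0.0, 0.0, 0.0, 1.0]]
{'time': 0.1, 'joint_positions': array([-1.29293724,  0.32176173, -0.0700994 ,  1.45153284,  0.022613  ,
        1.37081273, -0.05690196]), 'qd': array([ 8.85429244e-04, -1.56839899e-03, -6.53639608e-04, -3.35910778e-03,
        1.10822252e-03,  1.73236861e-04,  7.96399792e-05]), 'joint_torque': array([-4.23030096e-04, -4.92573988e+01, -4.06054202e-01, -3.13400280e+01,
       -6.41120598e-02,  3.93957202e-02,  8.07099923e-05]), 'position': array([0.16937679, 0.62703454, 0.22157279]), 'tool_rot': array([-4.13029709e-01, -3.11419452e+00,  2.70607660e-03]), 'ft_force': array([-0.25838932, -0.5131895 , -0.06734851]), 'torque': array([-0.04290337,  0.01929935, -0.03617085]), 'grip_force': 0.0, 'grip_width': 0.9963886688205156}
```

View pics/scene0.png

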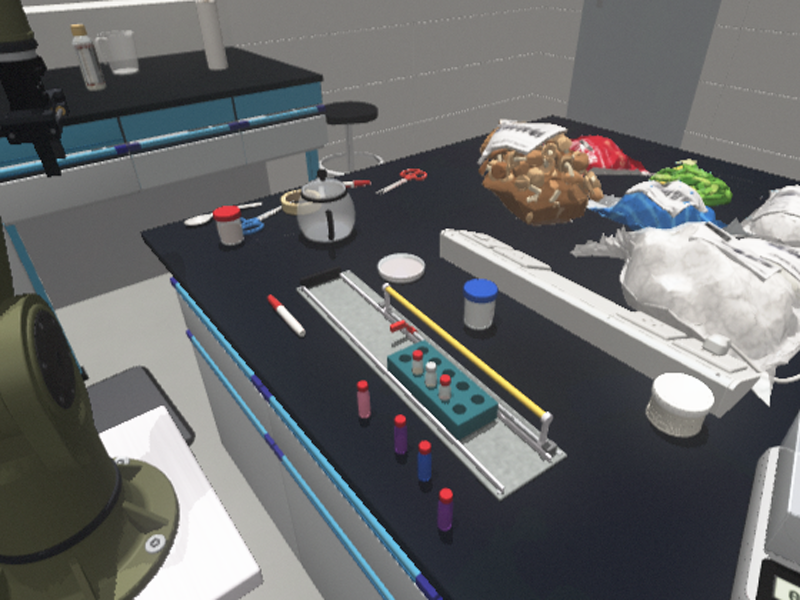

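View pics/top0.png

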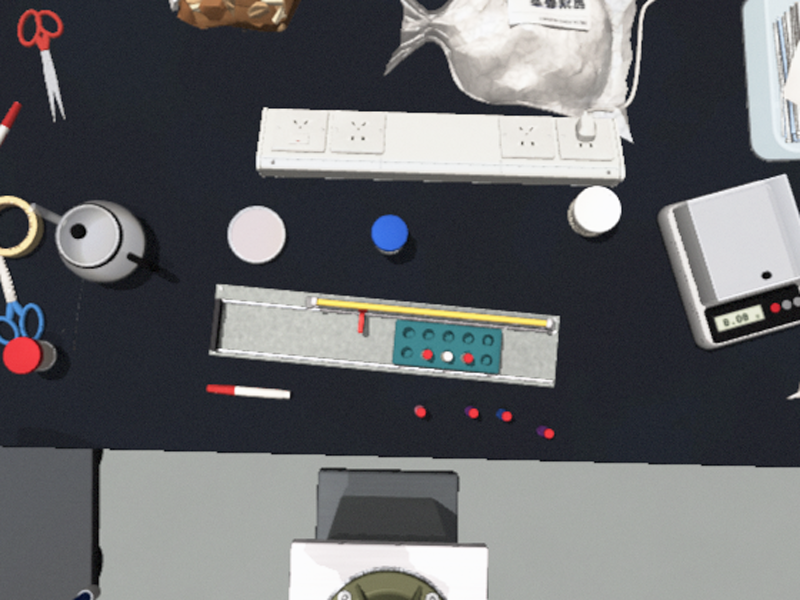

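The top view shows the chute running along world +y (image left). In the enlarged picture the bed corners are near (217,285), (210,354), (553,386) and (559,317), and the rack spans about u 393–502. I'll enlarge it to read positions more closely.

Run:
```python
import cv2
from bench import get_image
p=get_image("top")["pixels"][:,:,::-1]
a=cv2.resize(p[190:280,140:270],None,fx=6,fy=6,interpolation=cv2.INTER_CUBIC)[:, :]
b=cv2.resize(p[190:280,270:400],None,fx=6,fy=6,interpolation=cv2.INTER_CUBIC)
cv2.imwrite("pics/a.png",a);cv2.imwrite("pics/b.png",b)
```

```text
(no output)
```

View pics/a.png

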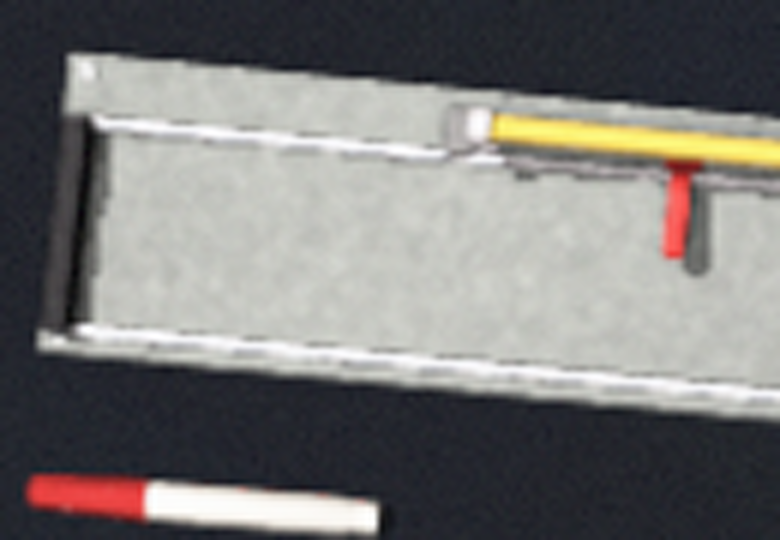

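View pics/b.png

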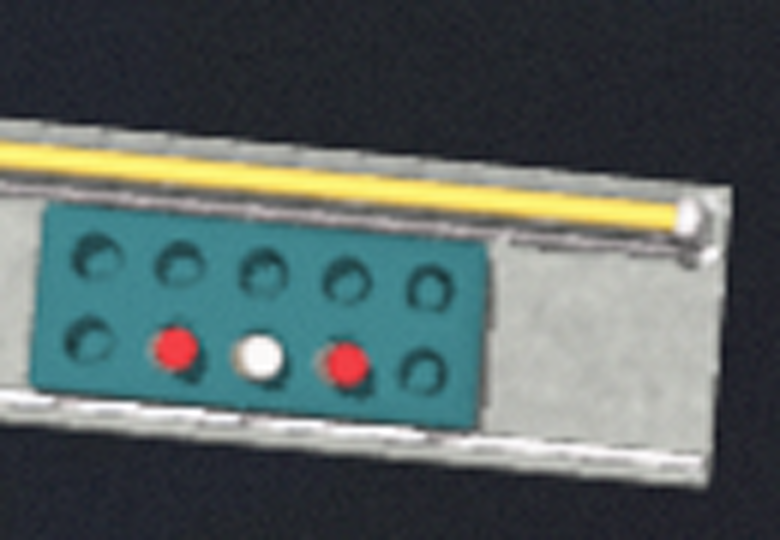

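Crop a shows the bed's +y corners at (68,54) and (38,351) and the stop arm tip at about (674,258). Crop b shows the other corners at (732,186) and (708,488), and the rack top corners at (47,202), (30,387), (491,241) and (478,428). I'll fit the chute frame from these.

```bash
cat > h.py <<'E'
import numpy as np,cv2
from scipy.spatial.transform import Rotation as R
K=(535.355931,535.355931,274.0754,212.80006)
def ray(uv,d,z):
    T=np.array(d["T"]);r=T[:3,:3]@[(uv[0]-d["cx"])/d["fx"],(uv[1]-d["cy"])/d["fy"],1]
    return (T[:3,3]+r*(z-T[2,3])/r[2])[:2]
def A(u,v):return ((u+.5)/6-.5+140,(v+.5)/6-.5+190)
def B(u,v):return ((u+.5)/6-.5+270,(v+.5)/6-.5+190)
def fit(P,W):  # W=R P+t
    P=np.array(P,float);W=np.array(W);p=P-P.mean(0);w=W-W.mean(0)
    a=np.arctan2((p[:,0]*w[:,1]-p[:,1]*w[:,0]).sum(),(p*w).sum())
    Rm=np.array([[np.cos(a),-np.sin(a)],[np.sin(a),np.cos(a)]]);t=W.mean(0)-Rm@P.mean(0)
    return a,Rm,t,W-(P@Rm.T+t)
E
python3 - <<'E'
from h import *
from bench import get_image,ctrl
d=get_image("top")
W=[ray(q,d,.006) for q in(A(68,54),A(38,351),B(732,186),B(708,488))]
a,Rm,t,r=fit([(.068,.245),(-.05,.245),(.068,-.325),(-.05,-.325)],W)
print("chute",a,t,(r*1e3).round(1).tolist())
f=lambda q,z:((Rm.T@(ray(q,d,z)-t))*1e3).round(1)
print("rack",[f(B(*q),.038) for q in((47,202),(30,387),(491,241),(478,428))])
print("arm tip",f(A(674,258),.04),"rod end",f(B(680,215),.063))
np.savez("c.npz",a=a,R=Rm,t=t)
# target tool pose
s=ctrl.get_state();Q=R.from_rotvec(s["tool_rot"]).as_matrix();print(Q.round(3).tolist(),s["position"])
C=np.eye(3);C[:2,:2]=Rm
print("tool axes in chute",(C.T@Q).round(3).tolist())
print("pos in chute",(Rm.T@(s["position"][:2]-t)*1e3))
E
```

```text
chute -0.06654675986227343 [0.48165796 0.05764677] [[-0.5, 0.3], [0.5, -0.9], [0.3, 0.1], [-0.3, 0.6]]
rack [array([ 35.2, -56.9]), array([-35.7, -57. ]), array([  36. , -227.5]), array([ -35.4, -228.3])]
arm tip [ 8.4 -0.8] rod end [  50.8 -293.7]
[[-0.965, 0.261, -0.0], [0.261, 0.965, -0.001], [-0.0, -0.001, -1.0]] [0.16944803 0.62719163 0.22186556]
tool axes in chute [[-0.981, 0.196, -0.0], [0.196, 0.981, -0.001], [-0.0, -0.001, -1.0]]
pos in chute [-349.39227189  547.52299094]
```

```bash
python3 -m crank '[[[0,0,0,0.124,-0.31],[0,0,0,0.124,-0.31],[0,0,0,0.124,-0.31],[0,0,0,0.124,-0.31],[0,0,0,0.124,-0.31],[0,0,0,0.124,-0.31],[0,0,0,0.124,-0.31],[0,0,0,0.124,-0.31],[0,0,0,0.124,-0.31],[0,0,0,0.124,-0.31]]]' 30
python3 -m crank '[[[0,0,0,0.124,-0.31],[0,0,0,0.01,-0.31],[0,38,0,0,-0.31],[0,38,0,0,-0.31],[0,38,0,0,-0.31],[0,38,0,0,-0.31],[0,38,0,0,-0.31],[0,38,0,0,-0.31],[0,38,0,0,-0.31],[0,38,0,0,-0.31]]]' 30
cat > st.py <<'E'
from h import *
from bench import ctrl
c=np.load("c.npz");s=ctrl.get_state();C=np.eye(3);C[:2,:2]=c["R"]
Q=C.T@R.from_rotvec(s["tool_rot"]).as_matrix()
print("t",round(s["time"],2),"chute pos mm",(c["R"].T@(s["position"][:2]-c["t"])*1e3).round(1),"z",round(s["position"][2]*1e3,1),"tool y in chute",Q[:,1].round(3),"F chute",(C.T@s["ft_force"]).round(2),"open",round(s["grip_width"]*87,1),s["joint_positions"].round(2))
E
python3 st.py
```

```text
time: 1.03
position: [0.1694, 0.6274, 0.2223]
tool_rot: [2.153, 2.288, -0.001]
ft_force: [-0.3, 0.1, 0.5]
grip_width: 0.658
grip_force: 0.0
time: 1.87
position: [0.4744, 0.6068, 0.2224]
tool_rot: [-2.29, -2.15, 0.0]
ft_force: [-0.8, 0.6, 0.1]
grip_width: 0.651
grip_force: 0.0
t 1.87 chute pos mm [-43.7 547.5] z 222.4 tool y in chute [ 1.     0.003 -0.   ] F chute [-0.87  0.51  0.07] open 56.6 [-1.07  0.59  0.22  1.08 -0.12  1.48 -0.94]
```

```bash
python3 -m crank '[[[-40,4,0,0,-0.31],[-40,4,0,0,-0.31],[-40,4,0,0,-0.31],[-40,4,0,0,-0.31],[-40,4,0,0,-0.31],[-40,4,0,0,-0.31],[-40,4,0,0,-0.31],[-40,4,0,0,-0.31],[-40,4,0,0,-0.31],[-40,4,0,0,-0.31]]]'
python3 -m crank '[[[-40,0,0,0,-0.31],[-40,0,0,0,-0.31],[-40,0,0,0,-0.31],[-40,0,0,0,-0.31],[-40,0,0,0,-0.31],[-40,0,0,0,-0.31],[-40,0,0,0,-0.31],[-40,0,5,0,-0.31],[-40,0,15,0,-0.31],[-37,0,20,0,-0.31]]]'
python3 -m crank '[[[0,0,25,0,-0.31],[0,0,20,0,-0.31],[0,0,5,0,-0.31],[0,0,0,0,-0.31],[0,0,0,0,-0.31]]]';python3 st.py
```

```text
time: 2.7
position: [0.4856, 0.2034, 0.2226]
tool_rot: [-2.291, -2.15, -0.001]
ft_force: [1.0, 0.2, 0.2]
grip_width: 0.654
grip_force: 0.0
time: 3.53
position: [0.4601, -0.192, 0.1844]
tool_rot: [2.289, 2.147, 0.006]
ft_force: [1.7, 0.2, -0.4]
grip_width: 0.65
grip_force: 0.0
time: 3.95
position: [0.46, -0.1891, 0.1338]
tool_rot: [2.292, 2.148, 0.0]
ft_force: [-0.2, 0.7, 0.7]
grip_width: 0.657
grip_force: 0.0
t 3.95 chute pos mm [  -5.2 -247.6] z 133.8 tool y in chute [1.    0.002 0.   ] F chute [-0.3   0.7   0.72] open 57.2 [-0.44  0.06  0.81  1.96 -0.05  1.14  0.32]
```

```bash
python3 -m crank '[[[-2,0,25,0,-0.31],[0,0,25,0,-0.31],[0,0,0,0,-0.31],[0,0,0,0,-0.31]]]';python3 st.py
python3 - <<'E'
import cv2
from bench import get_image
p=get_image("scene")["pixels"][:,:,::-1]
cv2.imwrite("pics/s1.png",cv2.resize(p[170:370,200:440],None,fx=3,fy=3,interpolation=cv2.INTER_CUBIC))
E
```

```text
time: 4.28
position: [0.4595, -0.191, 0.0837]
tool_rot: [-2.293, -2.147, 0.001]
ft_force: [0.1, 0.1, 0.1]
grip_width: 0.654
grip_force: 0.0
t 4.28 chute pos mm [  -5.6 -249.6] z 83.7 tool y in chute [ 1.     0.001 -0.001] F chute [0.07 0.1  0.08] open 56.9 [-0.41  0.14  0.81  2.01 -0.12  1.04  0.39]
```

View pics/s1.png

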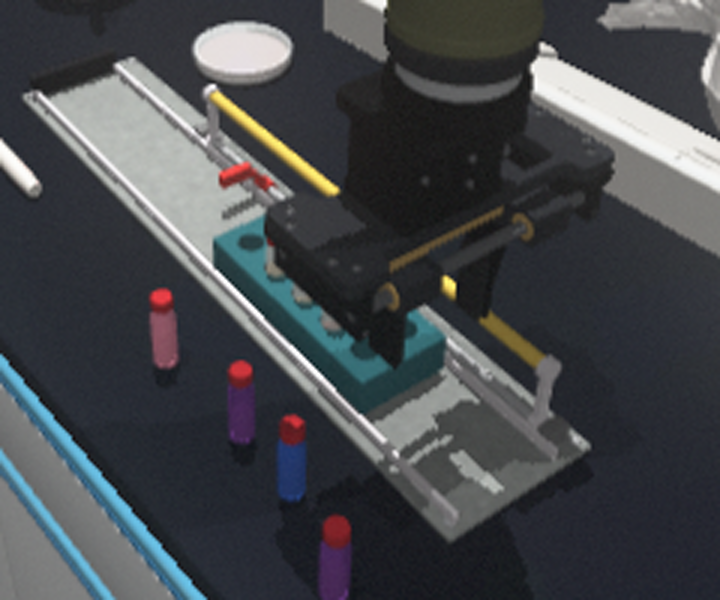

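The fingers hang behind the rack, one over the near rail and one on the track side of the yellow rod (crop around (390,350) and (475,310)), so the pose matches the plan. Next I'll descend, then open the gate.

```bash
python3 -m crank '[[[0,0,10,0,-0.31],[0,0,10,0,-0.31],[0,0,10,0,-0.31],[0,0,10,0,-0.31],[0,0,10,0,-0.31],[0,0,10,0,-0.31],[0,0,1,0,-0.31],[0,0,0,0,-0.31]]]';python3 st.py
```

```text
time: 5.0
position: [0.4585, -0.1914, 0.0211]
tool_rot: [-2.294, -2.144, 0.003]
ft_force: [-0.4, 0.0, 0.9]
grip_width: 0.653
grip_force: 0.0
t 5.0 chute pos mm [  -6.5 -250. ] z 21.1 tool y in chute [ 1.    -0.001 -0.002] F chute [-0.41 -0.01  0.91] open 56.8 [-0.36  0.26  0.78  2.06 -0.23  0.91  0.47]
```

```bash
python3 -m crank '[[[0,6,0,0,-0.31],[0,6,0,0,-0.31],[0,6,0,0,-0.31],[0,6,0,0,-0.31],[0,6,0,0,-0.31],[0,6,0,0,-0.31],[0,6,0,0,-0.31],[0,0,0,0,-0.31],[0,0,0,0,-0.31]]]';python3 st.py
python3 - <<'E'
import cv2
from bench import get_image
p=get_image("scene")["pixels"][:,:,::-1]
cv2.imwrite("pics/s2.png",cv2.resize(p[170:370,200:440],None,fx=3,fy=3,interpolation=cv2.INTER_CUBIC))
E
```

```text
time: 5.75
position: [0.5015, -0.1939, 0.022]
tool_rot: [-2.294, -2.146, 0.0]
ft_force: [-2.4, 1.2, -0.5]
grip_width: 0.659
grip_force: 1.3
t 5.75 chute pos mm [  36.5 -249.7] z 22.0 tool y in chute [ 1. -0. -0.] F chute [-2.49  0.99 -0.5 ] open 57.3 [-0.33  0.34  0.75  1.96 -0.29  0.94  0.49]
```

View pics/s2.png

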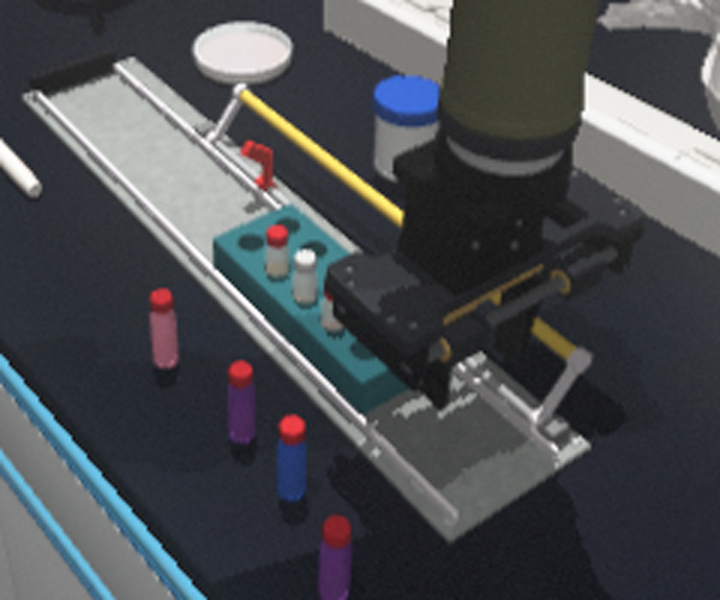

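The gate is open at about 0.8 rad (red arm up at (258,165)), with about 2.5 N on the rod finger. Next I'll push the rack.

```bash
python3 -m crank '[[[3,0,0,0,-0.31],[4,0,0,0,-0.31],[4,0,0,0,-0.31],[4,0,0,0,-0.31],[5,0,0,0,-0.31],[6,0,0,0,-0.31],[6,0,0,0,-0.31],[6,0,0,0,-0.31],[6,0,0,0,-0.31],[6,0,0,0,-0.31]]]';python3 st.py
python3 -m crank '[[[6,0,0,0,-0.31],[6,0,0,0,-0.31],[6,0,0,0,-0.31],[6,0,0,0,-0.31],[6,0,0,0,-0.31],[6,0,0,0,-0.31],[6,0,0,0,-0.31],[5,0,0,0,-0.31],[3,0,0,0,-0.31],[0,0,0,0,-0.31]]]';python3 st.py
python3 - <<'E'
import cv2
from bench import get_image
p=get_image("scene")["pixels"][:,:,::-1]
cv2.imwrite("pics/s3.png",cv2.resize(p[150:350,200:440],None,fx=3,fy=3,interpolation=cv2.INTER_CUBIC))
E
```

```text
time: 6.63
position: [0.5049, -0.1446, 0.0225]
tool_rot: [2.294, 2.145, -0.0]
ft_force: [-3.4, -3.9, 1.6]
grip_width: 0.655
grip_force: 2.5
t 6.63 chute pos mm [  36.6 -200.3] z 22.5 tool y in chute [ 1.    -0.001  0.001] F chute [-3.08 -4.16  1.6 ] open 57.0 [-0.43  0.31  0.74  1.99 -0.26  0.93  0.38]
time: 7.47
position: [0.5082, -0.0938, 0.0224]
tool_rot: [2.293, 2.147, 0.001]
ft_force: [-1.8, -2.3, 2.4]
grip_width: 0.654
grip_force: 2.1
t 7.47 chute pos mm [  36.5 -149.3] z 22.4 tool y in chute [1.    0.001 0.   ] F chute [-1.62 -2.42  2.42] open 56.9 [-0.51  0.29  0.73  2.01 -0.24  0.92  0.27]
```

View pics/s3.png

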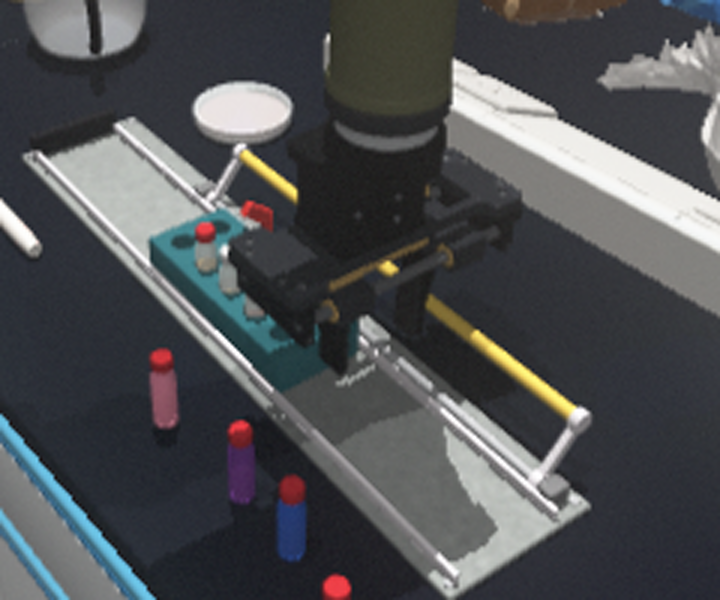

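The rack's front has passed under the raised arm and the vials are standing. I'll continue the push, about 178 mm more.

```bash
python3 -m crank '[[[3,0,0,0,-0.31],[5,0,0,0,-0.31],[6,0,0,0,-0.31],[6,0,0,0,-0.31],[6,0,0,0,-0.31],[6,0,0,0,-0.31],[6,0,0,0,-0.31],[6,0,0,0,-0.31],[6,0,0,0,-0.31],[6,0,0,0,-0.31]]]' >/dev/null;python3 st.py
python3 -m crank '[[[6,0,0,0,-0.31],[6,0,0,0,-0.31],[6,0,0,0,-0.31],[6,0,0,0,-0.31],[6,0,0,0,-0.31],[6,0,0,0,-0.31],[6,0,0,0,-0.31],[6,0,0,0,-0.31],[6,0,0,0,-0.31],[6,0,0,0,-0.31]]]'>/dev/null;python3 st.py
```

```text
t 8.35 chute pos mm [ 36.4 -94.9] z 22.4 tool y in chute [ 1.    -0.001  0.   ] F chute [-2.6  -7.03  4.46] open 57.2 [-0.6   0.28  0.7   2.02 -0.22  0.92  0.15]
t 9.18 chute pos mm [ 36.3 -35. ] z 22.4 tool y in chute [ 1.    -0.001 -0.   ] F chute [-2.33 -5.88  4.2 ] open 57.0 [-0.69  0.28  0.67  2.01 -0.21  0.92  0.02]
```

```bash
python3 -m crank '[[[5,0,0,0,-0.31],[5,0,0,0,-0.31],[5,0,0,0,-0.31],[5,0,0,0,-0.31],[5,0,0,0,-0.31]]]' >/dev/null;python3 st.py
python3 -m crank '[[[5,0,0,0,-0.31],[5,0,0,0,-0.31],[5,0,0,0,-0.31],[5,0,0,0,-0.31]]]'>/dev/null;python3 st.py
python3 -m crank '[[[5,0,0,0,-0.31],[5,0,0,0,-0.31],[4,0,0,0,-0.31],[3,0,0,0,-0.31],[2,0,0,0,-0.31],[0,0,0,0,-0.31]]]'>/dev/null;python3 st.py
```

```text
t 9.6 chute pos mm [ 36.2 -10.1] z 22.3 tool y in chute [ 1.    -0.001 -0.001] F chute [-1.27 -6.59  4.74] open 57.1 [-0.73  0.28  0.66  2.   -0.21  0.92 -0.02]
t 9.93 chute pos mm [36.2  9.8] z 22.3 tool y in chute [ 1.    -0.001 -0.001] F chute [-2.25 -6.13  3.72] open 56.8 [-0.75  0.29  0.65  2.   -0.22  0.93 -0.06]
t 10.43 chute pos mm [36.1 29.5] z 22.2 tool y in chute [ 1.    -0.    -0.001] F chute [-1.51 -5.01  4.1 ] open 57.3 [-0.78  0.3   0.64  1.99 -0.22  0.93 -0.09]
```

```bash
python3 -m crank '[[[-3,0,0,0,-0.31],[-4,0,0,0,-0.31],[0,-5,0,0,-0.31],[0,-7,0,0,-0.31],[0,-7,0,0,-0.31],[0,-7,0,0,-0.31],[0,-7,0,0,-0.31],[0,-7,0,0,-0.31],[0,-5,0,0,-0.31],[0,0,0,0,-0.31]]]'>/dev/null;python3 st.py
python3 - <<'E'
import cv2
from bench import get_image
p=get_image("scene")["pixels"][:,:,::-1]
cv2.imwrite("pics/s4.png",cv2.resize(p[150:350,170:410],None,fx=3,fy=3,interpolation=cv2.INTER_CUBIC))
E
```

```text
t 11.27 chute pos mm [-9.8 23.3] z 22.0 tool y in chute [ 1.     0.    -0.001] F chute [ 0.11  0.06 -0.8 ] open 57.2 [-0.83  0.19  0.65  2.09 -0.15  0.9  -0.16]
```

View pics/s4.png

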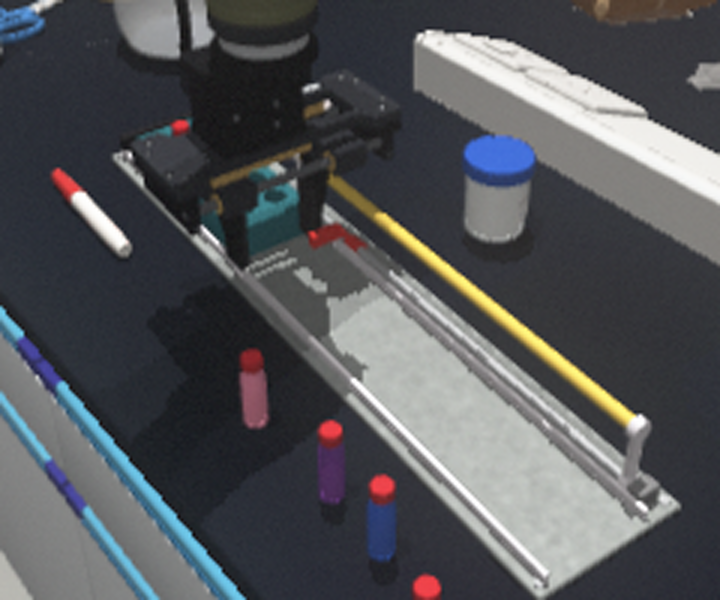

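The gate is shut behind the rack (red arm down at (335,237)) and nothing is touching the tool. Next I'll lift straight up and check.

```bash
python3 -m crank '[[[0,0,-10,0,-0.31],[0,0,-20,0,-0.31],[0,0,-30,0,-0.31],[0,0,-30,0,-0.31],[0,0,-30,0,-0.31],[0,0,-30,0,-0.31],[-30,0,0,0,-0.31],[-40,0,0,0,-0.31],[-40,0,0,0,-0.31],[-40,0,0,0,-0.31]]]'>/dev/null
python3 -m crank '[[[-40,0,0,0,-0.31],[-40,0,0,0,-0.31],[-30,0,0,0,-0.31],[0,0,0,0,-0.31],[0,0,0,0,-0.31],[0,0,0,0,-0.31]]]'>/dev/null;python3 st.py
python3 - <<'E'
import cv2
from bench import get_image
p=get_image("top")["pixels"][:,:,::-1]
cv2.imwrite("pics/a2.png",cv2.resize(p[190:280,140:270],None,fx=6,fy=6,interpolation=cv2.INTER_CUBIC))
E
```

```text
t 12.65 chute pos mm [  -8.3 -236.4] z 172.5 tool y in chute [ 1.    -0.001  0.   ] F chute [0.45 0.46 0.16] open 57.1 [-0.65 -0.02  0.97  1.93  0.01  1.22  0.25]
```

View pics/a2.png

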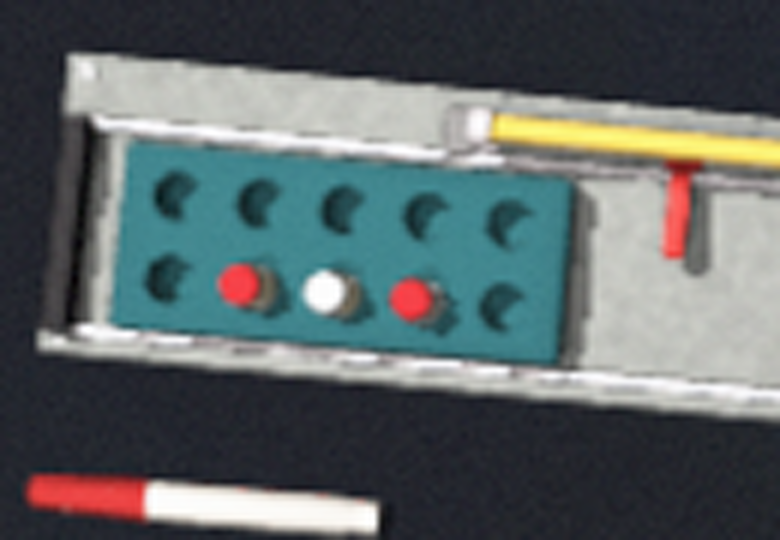

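The rack's rear edge is at u≈570 and the shut arm is at u≈680, so the rack is about 40 mm past it. The vials are standing and the marker hasn't moved.

```bash
python3 -c "from bench import job;print(job.close_job())"
```

```text
the job is handed in; nothing more can be done
None
```

The rack went through the held-open gate and lies about 40 mm past the stop arm, with the gate shut behind it and all three vials standing; the job is handed in, and no verdict was returned.

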